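# Close up the display risers and set out the vase and the cup

### The arm

A 6-joint arm with a two-finger parallel gripper is mounted at the origin on the work surface. World frame = base frame: x ahead of the robot, y to its left, z up, the work surface at z = 0. Lengths are in mm, angles in rad, forces in N, time in s.
With the tool pointing down it reaches from about 350 to 875 mm from the base axis. Payload 4.2 kg.
Tool frame: the origin (TCP) lies midway between the tips of the shut fingers; the grasp point (between the pads) lies 19 mm behind it (arm.tcp_to_grasp is the distance from the TCP to the grasp point, in mm); z points along the fingers, y is the line along which they close (so a half turn about z gives the same grasp; the last joint's range is limited). The gripper opens to 85 mm and grips with 20 to 120 N. Pads are 22 mm wide; open, the fingers measure 114 mm over their backs; the gripper's body (76 mm by 85 mm) begins 54 mm behind the grasp point. The pads swing forward as they close: fully open they stand 13 mm farther back than shut.
Start: joints at [-0.979, 0.385, 0.008, 0, -1.194, -0.259], TCP at [204.197, -590.68, 231.312] pointing down, gripper open.
Joint ranges: [-3.14, 3.14], [-1.21, 2.06], [-1.07, 1.41], [-3.16, 2.05], [-2.99, -0.16], [-3.1, 3.1]. Speed limits (rad/s): [2.79, 2.79, 3.14, 3.14, 3.14, 3.14].

### API

Orientations are given as a unit quaternion [x, y, z, w].
In Python, from bench import arm, imaging, job, models gives the robot as it stands.
- The arm moves only by the tool arm_command, never from a script. Its argument "rows" is a list of rows, each an object with "grip": the opening, from 0 (shut) to 1 (fully open); "linear": the shift along the tool's x, y, z in mm, a list of three; "rot": the turn, a rotation vector about the tool's x, y, z in rad, a list of three. In form: [{"grip": grip, "linear": [tx, ty, tz], "rot": [rx, ry, rz]}, ...]. A call has 1 to 10 rows; each row is the pose to reach, as a shift and turn from the pose commanded when the call began, along the tool's axes at that moment; what a row does not reach only later rows make up. A row lasts 1/8 s, in which the tool goes at most 62.5 mm and 10.7 degrees, less where a joint would pass 70% of its speed; a pose out of reach is approached as far as the arm can. A call with a gripper value outside its range is refused whole. The fingers move at their own pace and stop on an object; the grip force is fixed at half the most. Time passes only in rows, so rows that repeat a pose let the fingers close. It gives the time, the measured TCP pose, the force, the opening and the grip force at its end, in the units of the state.
- arm.read_state(): the state, without advancing time (a new reading comes with each control period).
- imaging.get_image(name): name is "side" or "top" or "wrist"; returns a dict with "frame" (400x640x3 uint8, red, green, blue), "fx", "fy", "cx", "cy" (pixels), "k1" (the pictures are not rectified: a ray, as slopes to the right and down, at radius r is drawn at 1 + k1 r^2 times it, then the intrinsics apply), "extrinsics" (4x4, takes a point from world to camera coordinates); the wrist camera has in their place "T_tool_cam" (4x4, takes a point from camera to tool coordinates, whose origin is the TCP and whose axes are the flange's). Camera axes: x right, y down, z forward; pixel columns grow to the right and rows downward; lengths in mm; the calibration is good to about 2 mm. A picture is of the moment at which its call begins: read the wrist's pose just before it. There is no depth.
- job.job_done(): hands the job in; it is judged then, once.
Trained networks look in a picture, given as the dict that the camera call returned (one of the last four; its "shot" number tells which), for a name from the list of things; names that differ only in an ending like _2 or _b are one class to them, and where a whole thing is asked for, a point or a joint stands for the part that bears it (a point fixed in the world has none). Each returns a list of dicts, best first, with "score" (0 to 1); they miss things now and then, are a little off and sometimes report something else, mostly with a low value. They report only what shows in the picture. A call takes as long as a camera call. They do not tell look-alikes from the thing itself.
- models.spot_in(picture, query): "rect" ([left, top, right, bottom] in pixels, round what is visible of it).
- models.tip_of(picture, query): "pixel" ([column, row] in pixels: a listed point, or the origin of a listed thing).
The state is a dict: "clock": time; "joints": joint angles; "joint_vel": joint speeds; "joint_efforts": joint torques, N m; "position": TCP position; "ee_rot": TCP orientation; "contact_force": force on the tool from outside, world axes, zero at the start; "wrist_torque": the same for the moment, N m; "gripper_width": finger opening in mm; "grasp_force": force on a finger pad.
Only numpy, scipy, OpenCV 4.12 (cv2) and the standard library are available. Lean on these libraries where they do the work, as an engineer would, in place of code of your own. Each camera call takes 0.05 s, during which the arm holds its last target. There are 200 camera calls.

### The job

Push the loose wooden riser up to its neighbour until they touch, without a gap and with their front edges in line; the hand-made widths are not exact, so feel for the contact, and do not shift the neighbour under its heavy crock. Then stand the tall blue vase upright on the riser's back felt spot, and after it the short yellow cup upright on the front spot, setting each down gently; the risers must stay closed up and the crock and the red mug must be left alone.

Things in the scene. Friction and masses are not known exactly. Their poses are not given: they have to be found in the camera images.
- neighbour: Neighbour riser: flat pale wooden box, 190 mm deep (x), about 190 wide (y, hand-made, only good to 5 mm), 40 high, loose, its back face touching the rear ledge, a heavy brown crock (116 mm across, 137 high) on it. It shifts if pushed with over about 20 N. Origin: centre of its underside; x to the back (ledge), y to the left; right face at y = -93 to -98 mm, front face at x = -95.
- riser: Loose riser to push: flat pale wooden box, 190 mm deep (x), about 170 wide (y, hand-made, only good to 5 mm), 40 high, 0.4 to 0.85 kg, too wide to grasp; it slides at 2 to 6 N until it meets something. Starts right (-y) of the neighbour, some cm from it and from the ledge, turned a little. Origin: centre of its underside; x to the back, y to the left; left face at y = +83 to +88.
- edge_front (a point): Point on the loose riser: near the front end of its left face (within 3 mm of it), at riser x = -95, y = +85, 20 mm up.
- edge_back (a point): Point on the loose riser: near the back end of its left face (within 3 mm of it), at riser x = +95, y = +85, 20 mm up.
- ledge: Fixed rear ledge: dark wooden strip, 520 mm long (y), 14 thick, 45 high, behind both risers and parallel to the neighbour's back face. Origin: on the table at the middle of the face that the risers meet; x points away from them. A riser pushed back against it squares up and then has its front edge in line with the neighbour's.
- spot_back (a point): Centre of the back green felt spot (68 mm across, thin, on the riser's top, 40 mm above the table), at riser x = +46, y = 0.
- spot_front (a point): Centre of the front green felt spot (same size), at riser x = -46, y = 0.
- tall_mid (a point): Tall blue ceramic vase, 160 mm high, 0.38 kg; this point is on its axis half-way up (80 mm above its foot). Body 62 mm across up to 85 mm, then a shoulder, then a straight round neck 36 mm across from 112 to 160 mm above the foot: grip it by the neck from above (neck centre 136 mm above the foot).
- short_mid (a point): Short yellow round cup without handle, open at the top, 64 mm high, 58 mm across at the rim and narrower at the foot, 0.22 kg; this point is on its axis half-way up (32 mm above its foot). Can be gripped across its outside from above.
- tall: The same tall blue vase; origin at the centre of its foot.
- short: The same short yellow cup; origin at the centre of its foot.
- crock: The brown crock on the neighbour, to be left standing there; origin at the centre of its foot.
- mug: Red mug with handle, 80 mm across, 90 mm high, a bystander; origin at its foot.
Mind the look-alikes: they are no part of the job. Several things have the shape of the tall; the one meant has the colours described above.

How it is judged:
By the outcome, as a careful person would: the job done as asked, in the order asked, and still so for the second after the job is handed in, with the robot touching nothing.
It also fails if it takes over 72 s, if anything falls off the work surface, if the arm or the gripper's body presses on something with over 40 N, if the wrist force passes 120 N, or if a joint passes its speed limit or range.

## Working session

There is one attempt and no reset: what is moved stays moved. The work goes in short steps, Python scripts to look and compute and a tool call to move; the robot and the scene stay as the last step left them, time stands still between calls to the robot, and variables do not carry over. Pictures are saved under pics/ and viewed, at most 10 in all, crops included, and the job is handed in when it is done.

Besides the shell and the picture viewer there is one more tool, called by a JSON object that holds its "op" and its "data", one argument or row to a line. arm_command: Moves the arm, as the interface text tells. Its arguments: {"type":"object","properties":{"rows":{"type":"array"}},"required":["rows"]}

```bash
mkdir -p pics
cat > h.py <<'E'
import numpy as np, cv2
from bench import arm, imaging, job, models
from scipy.spatial.transform import Rotation as R
def shot(n):
    s=arm.read_state(); p=imaging.get_image(n)
    if n=='wrist':
        T=np.eye(4);T[:3,:3]=R.from_quat(s['ee_rot']).as_matrix();T[:3,3]=s['position']
        p['wc']=T@np.array(p['T_tool_cam'])
    else: p['wc']=np.linalg.inv(np.array(p['extrinsics']))
    return p
def K(p): return np.array([[p['fx'],0,p['cx']],[0,p['fy'],p['cy']],[0,0,1.]])
def ray(p,px):
    u=cv2.undistortPoints(np.array([[px]],float),K(p),np.array([p['k1'],0,0,0.]))[0,0]
    return p['wc'][:3,3],p['wc'][:3,:3]@np.array([u[0],u[1],1])
def onz(p,px,z):
    o,d=ray(p,px); return o+d*(z-o[2])/d[2]
def proj(p,X):
    c=np.linalg.inv(p['wc']); q,_=cv2.projectPoints(np.array([X],float),cv2.Rodrigues(c[:3,:3])[0],c[:3,3],K(p),np.array([p['k1'],0,0,0.])); return q[0,0]
def tri(a,pa,b,pb):
    o1,d1=ray(a,pa);o2,d2=ray(b,pb);A=np.stack([d1,-d2],1);t=np.linalg.lstsq(A,o2-o1,rcond=None)[0]
    x1=o1+d1*t[0];x2=o2+d2*t[1];return (x1+x2)/2,np.linalg.norm(x1-x2)
def save(p,f): cv2.imwrite(f,cv2.cvtColor(p['frame'],cv2.COLOR_RGB2BGR))
E
python3 - <<'E'
from h import *
np.set_printoptions(precision=1,suppress=True)
s=arm.read_state();print({k:np.round(v,3) for k,v in s.items()},arm.tcp_to_grasp)
for n in('top','side'):
    p=shot(n);save(p,f'pics/{n}0.png');print(n,p['wc'][:3,3])
    for q,z in (('edge_front',20),('edge_back',20),('spot_back',40),('spot_front',40),('tall_mid',80),('short_mid',32),('tall',0),('short',0),('crock',40),('mug',0),('ledge',0),('neighbour',0),('riser',0)):
        print(q,[(np.round(r['score'],2),np.round(r['pixel']),onz(p,r['pixel'],z)[:2]) for r in models.tip_of(p,q)])
E
```

```text
{'clock': np.float64(0.0), 'joints': array([-1. ,  0.4,  0. , -0. , -1.2, -0.3]), 'joint_vel': array([-0., -0., -0.,  0.,  0., -0.]), 'joint_efforts': array([  0. , -39.2,  18.8,   4.2,  -0. ,   0. ]), 'position': array([ 204. , -590.1,  230.2]), 'ee_rot': array([-0.2,  1. ,  0. , -0. ]), 'contact_force': array([-0.8, -0.4,  0.2]), 'wrist_torque': array([ 0., -0., -0.]), 'grasp_force': np.float64(0.0), 'gripper_width': np.float64(85.163)} 18.700000000000003
top [ 427.5  -37.4 1025.9]
edge_front [(np.float64(0.84), array([291., 239.]), array([405.1,  63.5]))]
edge_back [(np.float64(0.73), array([279., 173.]), array([588.9,  94. ])), (np.float64(0.7), array([414., 221.]), array([ 445.9, -273.2]))]
spot_back [(np.float64(0.9), array([308., 184.]), array([554. ,  11.7]))]
spot_front [(np.float64(0.69), array([315., 218.]), array([461.4,  -4.9]))]
tall_mid [(np.float64(0.79), array([372., 253.]), array([ 365.4, -149.8])), (np.float64(0.65), array([453., 270.]), array([ 320.8, -352.9])), (np.float64(0.61), array([408., 270.]), array([ 320.6, -238.9]))]
short_mid [(np.float64(0.76), array([
[... 1800 characters left out ...]
 -149.5])), (np.float64(0.57), array([345., 178.]), array([ 436.5, -240. ])), (np.float64(0.44), array([328., 218.]), array([468.9, -58.1]))]
short [(np.float64(0.7), array([307., 158.]), array([ 554.8, -350.9]))]
crock [(np.float64(0.69), array([263., 318.]), array([548.6, 272.8])), (np.float64(0.29), array([306., 230.]), array([509.2,  41.3]))]
mug [(np.float64(0.72), array([396., 348.]), array([336., 281.])), (np.float64(0.47), array([328., 218.]), array([468.2, -58.1]))]
ledge [(np.float64(0.95), array([228., 249.]), array([670.8,  71.2])), (np.float64(0.25), array([309., 157.]), array([ 549.2, -357.2]))]
neighbour []
riser [(np.float64(0.92), array([308., 232.]), array([509.5,  -0.6]))]
```

Run:
```python
import cv2
a=cv2.imread('pics/top0.png');cv2.imwrite('pics/top0c.png',cv2.resize(a[120:320,150:490],(800,470),interpolation=cv2.INTER_CUBIC))
```

```text
(no output)
```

View pics/top0c.png

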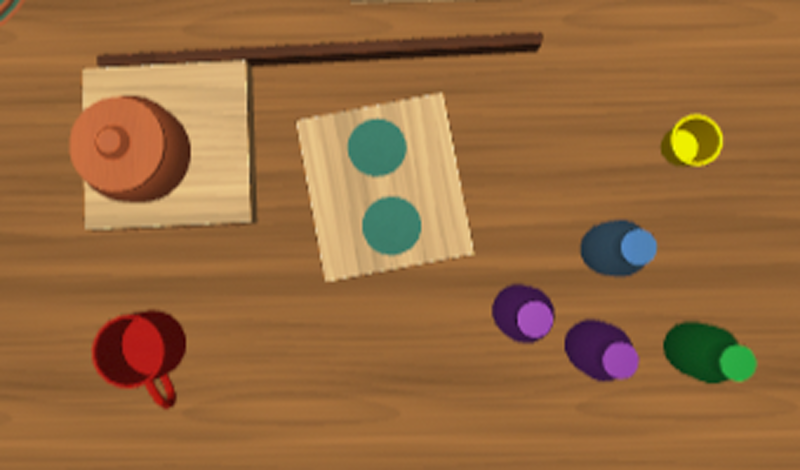

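View pics/side0.png

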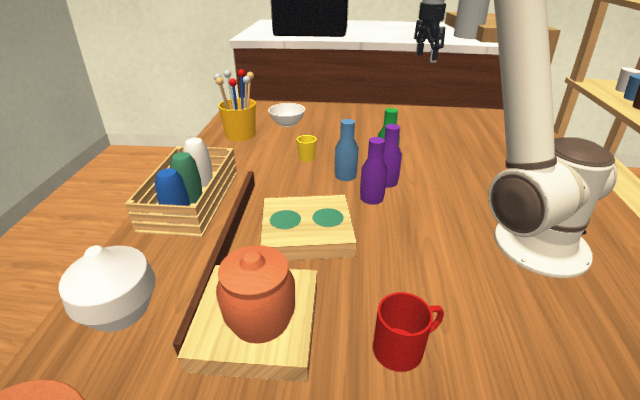

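The top view shows the blue vase at crop (618,248), so it is the 4th candidate at about (436,-267). The cup is at (690,140), and the riser is turned about 10° left of square. The side view agrees, with the blue vase at (346,150) and the cup at (307,148). Next I'll get the corners.

```bash
cat >> h.py <<'E'
def goto(pos,ax_deg,s=None):
    "rows' linear/rot for TCP pos, tool down with tool x axis at world heading ax_deg"
    s=s or arm.read_state(); R0=R.from_quat(s['ee_rot']); a=np.radians(ax_deg)
    X=np.array([np.cos(a),np.sin(a),0]);Z=np.array([0,0,-1.]);Rt=R.from_matrix(np.stack([X,np.cross(Z,X),Z],1))
    return np.round(R0.inv().apply(np.array(pos)-s['position']),1),np.round((R0.inv()*Rt).as_rotvec(),3)
E
python3 - <<'E'
from h import *
np.set_printoptions(precision=1,suppress=True)
p=shot('top')
f=lambda c:(150+c[0]/800*340-.0,120+c[1]/470*200)
for nm,cs,z in (('nb',[(83,68),(247,60),(254,223),(86,230)],40),('riser',[(297,121),(442,93),(473,253),(326,281)],40),('ledge top front edge',[(247,60),(541,50)],0),('ledgetop',[(98,66),(250,61),(540,50)],0),('ledge top back',[(98,55),(541,34)],45)):
    P=np.array([onz(p,f(c),z)[:2] for c in cs]);D=np.diff(np.vstack([P,P[:1]]),axis=0)
    print(nm,P.tolist(),np.linalg.norm(D,axis=1),np.degrees(np.arctan2(D[:,1],D[:,0])))
s=arm.read_state();M=R.from_quat(s['ee_rot']).as_matrix();print(s['clock'],M,np.degrees(np.arctan2(M[1,0],M[0,0])))
q=shot('side')
for n,c in(('tall_mid',[(345,148),(413,226)]),):
    pass
for n in('tall_mid','short_mid','tall'):
    for a in models.tip_of(p,n):
        for b in models.tip_of(q,n):
            x,e=tri(p,a['pixel'],q,b['pixel'])
            if e<12 and abs(x[2]-80)<120: print(n,x,e)
E
```

```text
nb [[658.0286217213594, 350.3580096835684], [662.3699613148906, 156.72796020313314], [471.64907516487665, 149.88814037785556], [467.5901333171049, 345.2744213456623]] [193.7 190.8 195.4 190.5] [ -88.7 -177.9   91.2    1.5]
riser [[588.9734084048926, 98.94917448949974], [617.6239385052703, -69.60313288258338], [432.20212208971316, -100.42624215353644], [403.62992731220294, 67.80859643137794]] [171.  188.  170.6 187.9] [ -80.4 -170.6   99.6    9.5]
ledge top front edge [[671.9001728113308, 164.60341898173982], [674.8469919095984, -191.24654076374955]] [355.9 355.9] [-89.5  90.5]
ledgetop [[669.3670191070634, 347.57052506300414], [670.5680739855234, 160.94863021335635], [674.8781002065184, -190.04711960951312]] [186.6 351.  537.6] [-89.6 -89.3  90.6]
ledge top back [[671.8216317234562, 330.78302033725646], [682.7607118483024, -185.1197312442098]] [516. 516.] [-88.8  91.2]
1.45 [[-0.9 -0.3 -0. ]
 [-0.3  0.9  0. ]
 [ 0.   0.  -1. ]] -160.9309065760929
tall_mid [ 319.3 -351.4   72.2] 0.062430029379031804
tall_mid [ 309.1 -371.7   10.1] 6.277873246976695
tall_mid [ 439.  -257.5   84.7] 9.447133260301293
tall_mid [ 362.2 -157.5   72.9] 2.06852333103791
tall_mid [ 332.3 -225.2  129.6] 0.18085275107687035
tall_mid [ 324.2 -235.7   79.1] 5.306425761728578
tall [ 318.5 -242.    -1.8] 3.46891441099188
tall [ 366.3 -143.5   -4.8] 0.7149677913059123
tall [ 437.8 -268.3  -14.1] 6.29342305105046
```

Run:
```python
from h import *
print(goto([362,-5,200],-178.6))
```

```text
(array([-340.5,  502. ,   31.3]), array([-0.   ,  0.   ,  0.308]))
```

{"op": "arm_command", "data": {
  "rows": [
    {"grip":1,"linear":[-340,502,30],"rot":[0,0,0.308]},
    {"grip":1,"linear":[-340,502,30],"rot":[0,0,0.308]},
    {"grip":1,"linear":[-340,502,30],"rot":[0,0,0.308]},
    {"grip":1,"linear":[-340,502,30],"rot":[0,0,0.308]},
    {"grip":1,"linear":[-340,502,30],"rot":[0,0,0.308]},
    {"grip":1,"linear":[-340,502,30],"rot":[0,0,0.308]},
    {"grip":1,"linear":[-340,502,30],"rot":[0,0,0.308]},
    {"grip":1,"linear":[-340,502,30],"rot":[0,0,0.308]},
    {"grip":1,"linear":[-340,502,30],"rot":[0,0,0.308]},
    {"grip":1,"linear":[-340,502,30],"rot":[0,0,0.308]}
  ]
}}

```text
clock: 3.35
position: [361.9, -2.7, 201.8]
ee_rot: [-0.014, 1.0, 0.0, 0.001]
contact_force: [0.4, -0.0, -0.0]
gripper_width: 85.5
grasp_force: 0.0
```

{"op": "arm_command", "data": {
  "rows": [
    {"grip":1,"linear":[0,0,62],"rot":[0,0,0]},
    {"grip":1,"linear":[0,0,124],"rot":[0,0,0]},
    {"grip":1,"linear":[0,0,175],"rot":[0,0,0]},
    {"grip":1,"linear":[0,0,196],"rot":[0,0,0]},
    {"grip":1,"linear":[-10,0,196],"rot":[0,0,0]},
    {"grip":1,"linear":[-20,0,196],"rot":[0,0,0]},
    {"grip":1,"linear":[-30,0,196],"rot":[0,0,0]},
    {"grip":1,"linear":[-40,0,196],"rot":[0,0,0]},
    {"grip":1,"linear":[-50,0,196],"rot":[0,0,0]},
    {"grip":1,"linear":[-60,0,196],"rot":[0,0,0]}
  ]
}}

```text
clock: 4.6
position: [421.4, -3.9, 5.4]
ee_rot: [-0.012, 1.0, -0.0, -0.001]
contact_force: [-2.7, 1.1, 1.8]
gripper_width: 85.3
grasp_force: 1.7
```

{"op": "arm_command", "data": {
  "rows": [
    {"grip":1,"linear":[-8,0,0],"rot":[0,0,0]},
    {"grip":1,"linear":[-16,0,0],"rot":[0,0,0]},
    {"grip":1,"linear":[-23,0,0],"rot":[0,0,0]},
    {"grip":1,"linear":[-29,0,0],"rot":[0,0,0]},
    {"grip":1,"linear":[-34,0,0],"rot":[0,0,0]},
    {"grip":1,"linear":[-37,0,0],"rot":[0,0,0]},
    {"grip":1,"linear":[-38,0,0],"rot":[0,0,0]}
  ]
}}

```text
clock: 5.48
position: [459.6, -2.8, 5.2]
ee_rot: [-0.012, 1.0, -0.0, -0.0]
contact_force: [-4.8, 0.2, 1.5]
gripper_width: 85.3
grasp_force: 1.9
```

Run:
```python
from h import *
np.set_printoptions(precision=1,suppress=True)
print(arm.read_state()['contact_force'])
p=shot('top');save(p,'pics/top1.png')
cv2.imwrite('pics/top1c.png',cv2.resize(cv2.imread('pics/top1.png')[110:270,170:410],(800,533),interpolation=cv2.INTER_CUBIC))
for q,z in (('edge_front',20),('edge_back',20),('spot_back',40),('spot_front',40)):
        print(q,[(np.round(r['score'],2),np.round(r['pixel']),onz(p,r['pixel'],z)[:2]) for r in models.tip_of(p,q)])
```

```text
[-4.8  0.2  1.5]
edge_front []
edge_back [(np.float64(0.87), array([286., 148.]), array([657.6,  74.4]))]
spot_back [(np.float64(0.82), array([317., 162.]), array([613.7, -12.2]))]
spot_front [(np.float64(0.74), array([318., 198.]), array([513.7, -12.7]))]
```

View pics/top1c.png

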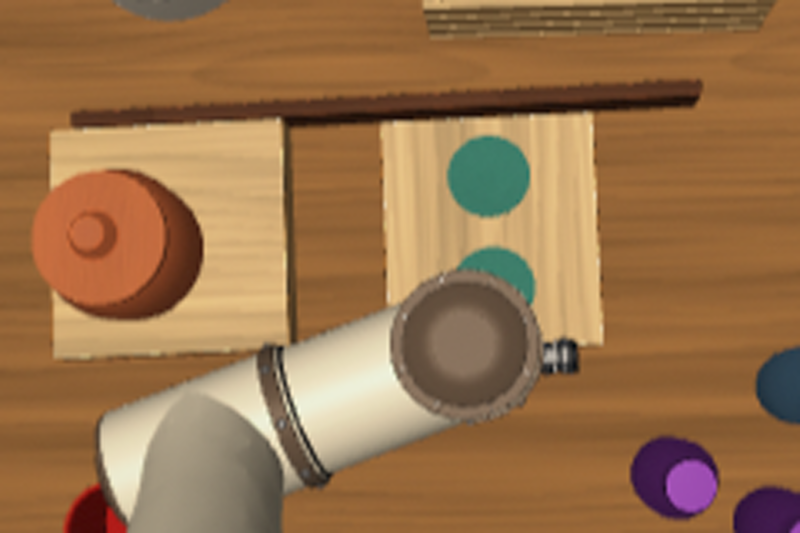

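The riser is now squared up about 5 mm short of the ledge; its back edge is near crop (485,118) and the gap to the neighbour is about 80 mm. I'll keep pushing until I feel the ledge.

{"op": "arm_command", "data": {
  "rows": [
    {"grip":1,"linear":[-1.5,0,0],"rot":[0,0,0]},
    {"grip":1,"linear":[-3,0,0],"rot":[0,0,0]},
    {"grip":1,"linear":[-4,0,0],"rot":[0,0,0]},
    {"grip":1,"linear":[-5,0,0],"rot":[0,0,0]}
  ]
}}

```text
clock: 6.22
position: [464.6, -2.5, 5.3]
ee_rot: [-0.012, 1.0, 0.0, 0.0]
contact_force: [-1.6, 0.4, -1.4]
gripper_width: 85.3
grasp_force: 1.1
```

{"op": "arm_command", "data": {
  "rows": [
    {"grip":1,"linear":[-1.5,0,0],"rot":[0,0,0]},
    {"grip":1,"linear":[-3,0,0],"rot":[0,0,0]},
    {"grip":1,"linear":[-4,0,0],"rot":[0,0,0]},
    {"grip":1,"linear":[-5,0,0],"rot":[0,0,0]}
  ]
}}

```text
clock: 6.72
position: [467.9, -2.7, 5.3]
ee_rot: [-0.013, 1.0, -0.0, -0.002]
contact_force: [-7.7, 2.2, 4.0]
gripper_width: 85.6
grasp_force: 3.9
```

{"op": "arm_command", "data": {
  "rows": [
    {"grip":1,"linear":[-1,0,0],"rot":[0,0,0]},
    {"grip":1,"linear":[-2,0,0],"rot":[0,0,0]}
  ]
}}

```text
clock: 6.98
position: [467.9, -3.1, 5.1]
ee_rot: [-0.013, 1.0, -0.001, -0.004]
contact_force: [-10.3, 2.4, 5.3]
gripper_width: 85.5
grasp_force: 5.5
```

{"op": "arm_command", "data": {
  "rows": [
    {"grip":1,"linear":[-2,0,0],"rot":[0,0,0]},
    {"grip":1,"linear":[-2,0,0],"rot":[0,0,0]},
    {"grip":1,"linear":[12,0,0],"rot":[0,0,0]},
    {"grip":1,"linear":[25,0,-20],"rot":[0,0,0]},
    {"grip":1,"linear":[25,0,-75],"rot":[0,0,0]},
    {"grip":1,"linear":[25,0,-75],"rot":[0,0,0]}
  ]
}}

```text
clock: 7.72
position: [450.9, -1.7, 84.7]
ee_rot: [-0.013, 1.0, 0.002, 0.007]
contact_force: [0.1, 0.7, -0.2]
gripper_width: 85.1
grasp_force: 0.0
```

Run:
```python
from h import *
np.set_printoptions(precision=1,suppress=True)
s=arm.read_state();print(s['contact_force'],s['joints'],s['position'])
for y,z in((-145,80),(-145,5)):print(goto([570,y,z],-88.6))
```

```text
[ 0.1  0.7 -0.2] [ 0.4  0.3 -0.6  0.  -0.7 -1.9] [450.9  -1.7  84.7]
(array([-115.2, -146.4,    5.7]), array([-0. ,  0. , -1.6]))
(array([-114.2, -146.6,   80.7]), array([-0. ,  0. , -1.6]))
```

{"op": "arm_command", "data": {
  "rows": [
    {"grip":1,"linear":[-30,-50,5],"rot":[0,0,-0.18]},
    {"grip":1,"linear":[-60,-90,5],"rot":[0,0,-0.36]},
    {"grip":1,"linear":[-90,-125,5],"rot":[0,0,-0.54]},
    {"grip":1,"linear":[-115,-146,5],"rot":[0,0,-0.72]},
    {"grip":1,"linear":[-115,-146,5],"rot":[0,0,-0.9]},
    {"grip":1,"linear":[-115,-146,5],"rot":[0,0,-1.08]},
    {"grip":1,"linear":[-115,-146,5],"rot":[0,0,-1.26]},
    {"grip":1,"linear":[-115,-146,5],"rot":[0,0,-1.44]},
    {"grip":1,"linear":[-115,-146,5],"rot":[0,0,-1.57]},
    {"grip":1,"linear":[-115,-146,40],"rot":[0,0,-1.57]}
  ]
}}

```text
clock: 8.98
position: [568.5, -146.3, 42.1]
ee_rot: [0.716, -0.698, 0.003, -0.003]
contact_force: [0.4, 0.3, -0.3]
gripper_width: 85.4
grasp_force: 0.0
```

Run:
```python
from h import *
np.set_printoptions(precision=1,suppress=True)
s=arm.read_state();print(s['contact_force'],s['joints'],s['position'])
print(goto([570,-145,5],-88.6))
p=shot('top')
for q,z in (('edge_front',20),('edge_back',20),('spot_back',40),('spot_front',40)):
        print(q,[(np.round(r['score'],2),np.round(r['pixel']),onz(p,r['pixel'],z)[:2]) for r in models.tip_of(p,q)])
```

```text
[ 0.4  0.3 -0.3] [ 0.   0.5 -0.3  0.  -0.7  0. ] [ 568.5 -146.3   42.1]
(array([-1.3, -1.2, 37.1]), array([-0., -0.,  0.]))
edge_front []
edge_back []
spot_back []
spot_front [(np.float64(0.81), array([315., 193.]), array([526.8,  -6.5])), (np.float64(0.72), array([214., 265.]), array([339.1, 270. ])), (np.float64(0.21), array([226., 184.]), array([557. , 237.5]))]
```

{"op": "arm_command", "data": {
  "rows": [
    {"grip":1,"linear":[0,0,36],"rot":[0,0,0.01]},
    {"grip":1,"linear":[-15,0,36],"rot":[0,0,0.01]},
    {"grip":1,"linear":[-28,0,36],"rot":[0,0,0.01]},
    {"grip":1,"linear":[-38,0,36],"rot":[0,0,0.01]},
    {"grip":1,"linear":[-48,0,36],"rot":[0,0,0.01]},
    {"grip":1,"linear":[-58,0,36],"rot":[0,0,0.01]},
    {"grip":1,"linear":[-68,0,36],"rot":[0,0,0.01]},
    {"grip":1,"linear":[-78,0,36],"rot":[0,0,0.01]},
    {"grip":1,"linear":[-86,0,36],"rot":[0,0,0.01]},
    {"grip":1,"linear":[-92,0,36],"rot":[0,0,0.01]}
  ]
}}

```text
clock: 10.48
position: [562.3, -54.6, 5.7]
ee_rot: [0.713, -0.702, 0.0, 0.001]
contact_force: [-1.8, -5.9, 3.6]
gripper_width: 85.7
grasp_force: 3.0
```

{"op": "arm_command", "data": {
  "rows": [
    {"grip":1,"linear":[-6,0,0],"rot":[0,0,0]},
    {"grip":1,"linear":[-11,0,0],"rot":[0,0,0]},
    {"grip":1,"linear":[-15,0,0],"rot":[0,0,0]},
    {"grip":1,"linear":[-17,0,0],"rot":[0,0,0]}
  ]
}}

```text
clock: 10.98
position: [561.9, -37.8, 5.6]
ee_rot: [0.713, -0.702, 0.0, 0.001]
contact_force: [-2.0, -6.3, 4.2]
gripper_width: 85.5
grasp_force: 3.1
```

Run:
```python
from h import *
p=shot('top');save(p,'pics/top2.png')
cv2.imwrite('pics/top2c.png',cv2.resize(cv2.imread('pics/top2.png')[120:230,170:335],(800,533),interpolation=cv2.INTER_CUBIC))
```

```text
(no output)
```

View pics/top2c.png

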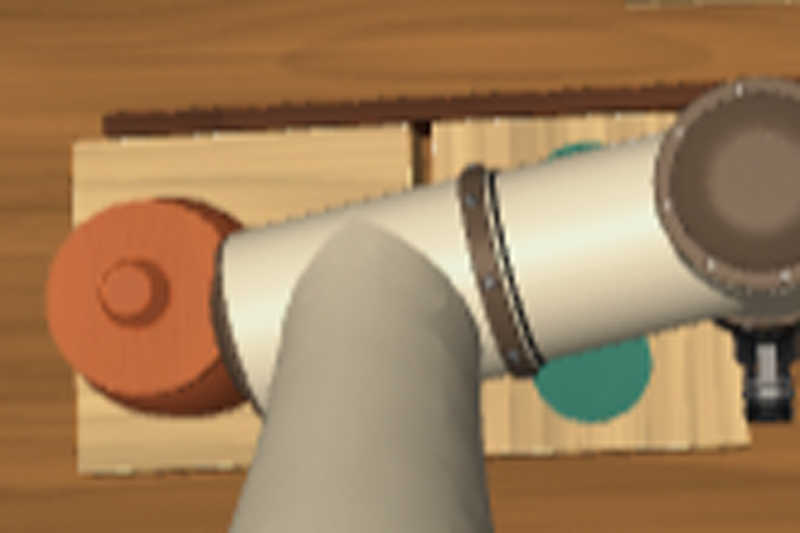

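The gap at crop x 412–432 is about 10 mm, and the backs are in line at the ledge. From here I'll approach slowly, feeling for contact.

{"op": "arm_command", "data": {
  "rows": [
    {"grip":1,"linear":[-2,0,0],"rot":[0,0,0]},
    {"grip":1,"linear":[-4,0,0],"rot":[0,0,0]},
    {"grip":1,"linear":[-6,0,0],"rot":[0,0,0]},
    {"grip":1,"linear":[-7,0,0],"rot":[0,0,0]}
  ]
}}

```text
clock: 11.52
position: [561.7, -30.9, 5.5]
ee_rot: [0.712, -0.702, -0.0, 0.001]
contact_force: [-1.6, -6.3, 3.5]
gripper_width: 85.2
grasp_force: 3.0
```

{"op": "arm_command", "data": {
  "rows": [
    {"grip":1,"linear":[-1,0,0],"rot":[0,0,0]},
    {"grip":1,"linear":[-2,0,0],"rot":[0,0,0]},
    {"grip":1,"linear":[-3,0,0],"rot":[0,0,0]}
  ]
}}

```text
clock: 11.9
position: [561.6, -28.0, 5.5]
ee_rot: [0.712, -0.702, -0.0, 0.001]
contact_force: [-2.4, -6.0, 3.7]
gripper_width: 85.5
grasp_force: 3.0
```

{"op": "arm_command", "data": {
  "rows": [
    {"grip":1,"linear":[-1,0,0],"rot":[0,0,0]},
    {"grip":1,"linear":[-2,0,0],"rot":[0,0,0]},
    {"grip":1,"linear":[-3,0,0],"rot":[0,0,0]}
  ]
}}

```text
clock: 12.28
position: [562.4, -26.9, 5.6]
ee_rot: [0.713, -0.701, 0.001, 0.002]
contact_force: [3.0, -16.9, 1.0]
gripper_width: 85.1
grasp_force: 8.4
```

Contact is felt: the motion stopped and the force jumped from 6 to 17 N, so about 11 N is reaching the neighbour. I'll back off and check.

{"op": "arm_command", "data": {
  "rows": [
    {"grip":1,"linear":[6,0,0],"rot":[0,0,0]},
    {"grip":1,"linear":[25,0,-10],"rot":[0,0,0]},
    {"grip":1,"linear":[50,0,-60],"rot":[0,0,0]},
    {"grip":1,"linear":[100,0,-100],"rot":[0,0,0]},
    {"grip":1,"linear":[150,0,-150],"rot":[0,0,0]},
    {"grip":1,"linear":[200,0,-180],"rot":[0,0,0]}
  ]
}}

```text
clock: 13.02
position: [565.6, -221.3, 185.1]
ee_rot: [0.712, -0.702, 0.002, -0.001]
contact_force: [1.2, 0.2, 0.0]
gripper_width: 85.5
grasp_force: 0.0
```

Run:
```python
from h import *
np.set_printoptions(precision=1,suppress=True)
s=arm.read_state();print(s['position'],s['joints'],s['contact_force'])
p=shot('top');save(p,'pics/top3.png')
c=p['frame'];cv2.imwrite('pics/top3c.png',cv2.resize(cv2.imread('pics/top3.png')[125:225,170:320],(800,533),interpolation=cv2.INTER_CUBIC))
for q,z in (('edge_front',20),('edge_back',20),('spot_back',40),('spot_front',40),('crock',40)):
        print(q,[(np.round(r['score'],2),np.round(r['pixel']),onz(p,r['pixel'],z)[:2]) for r in models.tip_of(p,q)])
h=cv2.cvtColor(c,cv2.COLOR_RGB2HSV);m=((h[...,0]>70)&(h[...,0]<95)&(h[...,1]>80)).astype(np.uint8)
n,_,st,ce=cv2.connectedComponentsWithStats(m)
for i in range(1,n):
    if st[i,4]>150: print(st[i],onz(p,ce[i],40))
```

```text
[ 565.6 -221.3  185.1] [-0.1  0.4 -0.1 -0.  -1.1  0.1] [1.2 0.2 0. ]
edge_front [(np.float64(0.86), array([258., 214.]), array([474.7, 152.1]))]
edge_back [(np.float64(0.75), array([259., 149.]), array([657.3, 150.2]))]
spot_back [(np.float64(0.82), array([288., 163.]), array([612.2,  67.5]))]
spot_front [(np.float64(0.9), array([285., 200.]), array([509.9,  75.7])), (np.float64(0.3), array([212., 265.]), array([338.6, 274.6]))]
crock [(np.float64(0.81), array([212., 186.]), array([552.2, 275.5]))]
[337  67  23  32 539] [ 832.3 -103.9   40. ]
[275 150  24  23 442] [617.   70.7  40. ]
[276 183  24  24 451] [525.1  69.   40. ]
```

View pics/top3c.png

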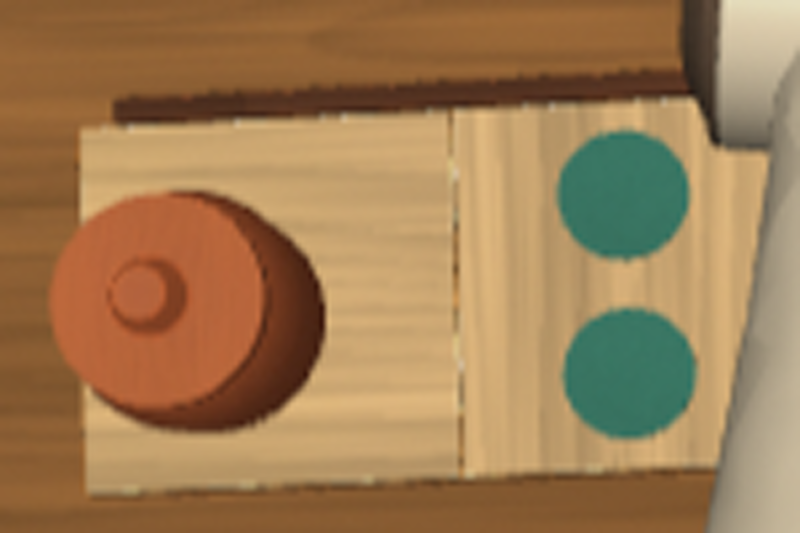

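Run:
```python
from h import *
np.set_printoptions(precision=3,suppress=True)
p=shot('wrist');print(p['T_tool_cam'],p['fx'])
# camera over seam point (490,153), 200 above top, heading -88.6
T=np.array(p['T_tool_cam']);a=np.radians(-88.6);X=np.array([np.cos(a),np.sin(a),0]);Z=np.array([0,0,-1.]);M=np.stack([X,np.cross(Z,X),Z],1)
for z in(150,200): 
    d=M@T[:3,2];c=M@T[:3,3]+[0,0,z];print('tcp',np.array([500,152,40])-c-d*(c[2]-40)/-d[2]+[0,0,0]+0*c,z, c, d)
```

```text
[[  -0.      -0.949   -0.315   79.6  ]
 [   1.      -0.      -0.001   -0.191]
 [   0.001   -0.315    0.949 -142.317]
 [   0.       0.       0.       1.   ]] 333.8729127975222
tcp [499.702 147.835   0.   ] 150 [  2.135 -79.571 292.317] [-0.007  0.315 -0.949]
tcp [500.067 131.242   0.   ] 200 [  2.135 -79.571 342.317] [-0.007  0.315 -0.949]
```

Run:
```python
from h import *
print(goto([435,66,110],-178.7))
```

```text
(array([-286.6,  125. ,   70.9]), array([ 2.000e-03, -1.000e-03,  1.563e+00]))
```

{"op": "arm_command", "data": {
  "rows": [
    {"grip":1,"linear":[-40,50,0],"rot":[0,0,0.18]},
    {"grip":1,"linear":[-90,80,0],"rot":[0,0,0.36]},
    {"grip":1,"linear":[-140,110,10],"rot":[0,0,0.54]},
    {"grip":1,"linear":[-190,125,30],"rot":[0,0,0.72]},
    {"grip":1,"linear":[-240,125,50],"rot":[0,0,0.9]},
    {"grip":1,"linear":[-287,125,71],"rot":[0,0,1.08]},
    {"grip":1,"linear":[-287,125,71],"rot":[0,0,1.26]},
    {"grip":1,"linear":[-287,125,71],"rot":[0,0,1.44]},
    {"grip":1,"linear":[-287,125,71],"rot":[0,0,1.56]},
    {"grip":1,"linear":[-287,125,71],"rot":[0,0,1.56]}
  ]
}}

```text
clock: 14.62
position: [435.4, 66.1, 109.8]
ee_rot: [-0.014, 1.0, -0.0, -0.001]
contact_force: [-0.4, -0.2, 1.0]
gripper_width: 85.5
grasp_force: 0.0
```

Run:
```python
from h import *
s=arm.read_state();print(s['position'],s['ee_rot'],s['joints'])
p=shot('wrist');save(p,'pics/w1.png')
p=shot('top')
h=cv2.cvtColor(p['frame'],cv2.COLOR_RGB2HSV);m=((h[...,0]>70)&(h[...,0]<95)&(h[...,1]>80)).astype(np.uint8)
n,_,st,ce=cv2.connectedComponentsWithStats(m)
for i in range(1,n):
    if st[i,4]>150: print(st[i],onz(p,ce[i],40))
```

```text
[435.37131325  66.1100077  109.82940131] [-1.44688373e-02  9.99894934e-01 -3.88006024e-04 -7.89184286e-04] [ 5.21991904e-01  2.13468397e-01 -5.95261790e-01 -1.28543374e-04
 -7.63822714e-01 -2.06375662e+00]
[337  67  23  34 567] [ 829.63576949 -103.45189699   40.        ]
[275 150  24  23 442] [617.02944776  70.72034302  40.        ]
[276 183  24  24 444] [525.45573303  68.82548288  40.        ]
```

View pics/w1.png

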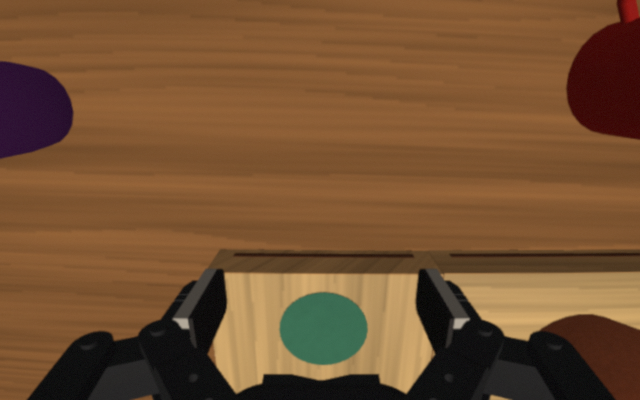

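The wrist view shows the two front faces nearly in line, with the riser's lower front edge at row 250 and the neighbour's at row 253. I'll push lightly from the front to settle the riser on the ledge.

{"op": "arm_command", "data": {
  "rows": [
    {"grip":1,"linear":[0,0,60],"rot":[0,0,0]},
    {"grip":1,"linear":[0,0,104],"rot":[0,0,0]},
    {"grip":1,"linear":[-10,0,104],"rot":[0,0,0]},
    {"grip":1,"linear":[-20,0,104],"rot":[0,0,0]},
    {"grip":1,"linear":[-25,0,104],"rot":[0,0,0]},
    {"grip":1,"linear":[-28,0,104],"rot":[0,0,0]},
    {"grip":1,"linear":[-30,0,104],"rot":[0,0,0]},
    {"grip":1,"linear":[-32,0,104],"rot":[0,0,0]}
  ]
}}

```text
clock: 15.72
position: [466.0, 65.4, 6.4]
ee_rot: [-0.012, 1.0, -0.001, -0.002]
contact_force: [-8.0, 1.2, 5.0]
gripper_width: 85.4
grasp_force: 3.9
```

{"op": "arm_command", "data": {
  "rows": [
    {"grip":1,"linear":[-1.5,0,0],"rot":[0,0,0]},
    {"grip":1,"linear":[-2.5,0,0],"rot":[0,0,0]}
  ]
}}

```text
clock: 15.98
position: [466.0, 64.8, 5.9]
ee_rot: [-0.013, 1.0, -0.002, -0.005]
contact_force: [-12.1, 3.1, 8.3]
gripper_width: 84.9
grasp_force: 6.0
```

{"op": "arm_command", "data": {
  "rows": [
    {"grip":1,"linear":[5,0,0],"rot":[0,0,0]},
    {"grip":1,"linear":[25,0,-20],"rot":[0,0,0]},
    {"grip":1,"linear":[25,-30,-80],"rot":[0,0,-0.18]},
    {"grip":1,"linear":[0,-60,-80],"rot":[0,0,-0.36]},
    {"grip":1,"linear":[-30,-90,-80],"rot":[0,0,-0.54]},
    {"grip":1,"linear":[-60,-115,-80],"rot":[0,0,-0.72]},
    {"grip":1,"linear":[-92,-130,-80],"rot":[0,0,-0.9]},
    {"grip":1,"linear":[-92,-130,-80],"rot":[0,0,-1.08]},
    {"grip":1,"linear":[-92,-130,-80],"rot":[0,0,-1.26]},
    {"grip":1,"linear":[-92,-130,-80],"rot":[0,0,-1.44]}
  ]
}}

```text
clock: 17.23
position: [566.7, -61.4, 86.5]
ee_rot: [-0.671, 0.742, -0.001, 0.001]
contact_force: [0.2, 0.9, -0.4]
gripper_width: 85.3
grasp_force: 0.0
```

Run:
```python
from h import *
s=arm.read_state();print(s['position'])
print(goto([565,-62,84],-88.7),goto([565,-62,5],-88.7))
```

```text
[566.6998024  -61.42023473  86.50676563]
(array([0.7, 1.6, 2.5]), array([-0.002,  0.   , -0.123])) (array([ 0.8,  1.8, 81.5]), array([-0.002,  0.   , -0.123]))
```

{"op": "arm_command", "data": {
  "rows": [
    {"grip":1,"linear":[1,2,40],"rot":[0,0,-0.123]},
    {"grip":1,"linear":[1,2,81],"rot":[0,0,-0.123]},
    {"grip":1,"linear":[-10,3,81],"rot":[0,0,-0.123]},
    {"grip":1,"linear":[-20,4.5,81],"rot":[0,0,-0.123]},
    {"grip":1,"linear":[-26,5.5,81],"rot":[0,0,-0.123]},
    {"grip":1,"linear":[-30,6,81],"rot":[0,0,-0.123]},
    {"grip":1,"linear":[-32,6,81],"rot":[0,0,-0.123]},
    {"grip":1,"linear":[-34,6.2,81],"rot":[0,0,-0.123]}
  ]
}}

```text
clock: 18.23
position: [563.3, -27.2, 5.9]
ee_rot: [0.713, -0.701, 0.0, 0.0]
contact_force: [0.7, -4.0, 2.0]
gripper_width: 85.7
grasp_force: 2.3
```

{"op": "arm_command", "data": {
  "rows": [
    {"grip":1,"linear":[-1,0,0],"rot":[0,0,0]},
    {"grip":1,"linear":[-2,0,0],"rot":[0,0,0]},
    {"grip":1,"linear":[-3,0,0],"rot":[0,0,0]}
  ]
}}

```text
clock: 18.6
position: [562.9, -26.7, 5.8]
ee_rot: [0.714, -0.7, 0.001, 0.002]
contact_force: [1.0, -17.0, 1.6]
gripper_width: 85.3
grasp_force: 8.1
```

Contact is firm at the same spot (y = -26.7), so the risers are closed up. Next is the blue vase.

{"op": "arm_command", "data": {
  "rows": [
    {"grip":1,"linear":[5,0,0],"rot":[0,0,0]},
    {"grip":1,"linear":[30,0,-30],"rot":[0,0,0]},
    {"grip":1,"linear":[55,20,-85],"rot":[0,0,0]},
    {"grip":1,"linear":[85,40,-135],"rot":[0,0,0]},
    {"grip":1,"linear":[115,60,-185],"rot":[0,0,0]},
    {"grip":1,"linear":[160,90,-215],"rot":[0,0,0]},
    {"grip":1,"linear":[210,120,-215],"rot":[0,0,0]},
    {"grip":1,"linear":[240,122,-215],"rot":[0,0,0]},
    {"grip":1,"linear":[240,122,-215],"rot":[0,0,0]}
  ]
}}

```text
clock: 19.73
position: [444.9, -267.2, 220.2]
ee_rot: [0.712, -0.702, -0.0, -0.0]
contact_force: [0.4, -0.4, -0.2]
gripper_width: 85.4
grasp_force: 0.0
```

```bash
cat >> h.py <<'E'
def blob(p,lo,hi,amin=150):
    h=cv2.cvtColor(p['frame'],cv2.COLOR_RGB2HSV);m=cv2.inRange(h,np.array(lo),np.array(hi))
    n,_,st,ce=cv2.connectedComponentsWithStats(m);return sorted([(int(st[i,4]),st[i,:4].tolist(),ce[i]) for i in range(1,n) if st[i,4]>amin],key=lambda b:-b[0])
E
python3 - <<'E'
from h import *
np.set_printoptions(precision=1,suppress=True)
s=arm.read_state();print(s['position'],s['ee_rot'])
t=shot('top')
for b in blob(t,(85,60,25),(96,170,90)): print('felt',b,onz(t,b[2],40))
for b in blob(t,(98,90,40),(125,255,255),60): print('blue',b,onz(t,b[2],160))
p=shot('wrist');save(p,'pics/w2.png')
for b in blob(p,(98,90,30),(125,255,255)): print('blue',b,onz(p,b[2],160))
for q,z in(('tall',0),('tall_mid',80)): print(q,[(r['score'],r['pixel'],onz(p,r['pixel'],z)) for r in models.tip_of(p,q)])
E
```

```text
[ 444.9 -267.2  220.2] [ 0.7 -0.7 -0.  -0. ]
blue (664, [307, 68, 24, 34], array([318.6,  84.4])) [780.8 -23.4 160. ]
blue (112, [407, 228, 19, 9], array([415.5, 232.3])) [ 417.8 -243.1  160. ]
blue (5255, [299, 158, 66, 105], array([331.7, 209.9])) [ 438.5 -275.7  160. ]
blue (2521, [0, 330, 50, 70], array([ 22.2, 367.6])) [ 686.  -136.4  160. ]
tall [(0.95, [428.7, 202.7], array([ 321.3, -230.4,    0. ])), (0.8, [444.9, 96.1], array([ 317.4, -347.2,    0. ])), (0.67, [327.7, 181.3], array([ 437.6, -253.8,    0. ])), (0.66, [383.1, 265.1], array([ 367.8, -149.7,    0. ])), (0.51, [329.8, 204.0], array([ 434.7, -227.2,   -0. ]))]
tall_mid [(0.85, [476.4, 94.4], array([ 320.1, -348.9,   80. ])), (0.59, [330.6, 203.7], array([ 436.6, -253.7,   80. ])), (0.58, [397.5, 307.9], array([ 367. , -145.1,   80. ])), (0.58, [214.8, 92.6], array([ 532.3, -346.9,   80. ])), (0.56, [452.5, 227.6], array([ 324.1, -232.2,   80. ]))]
```

View pics/w2.png

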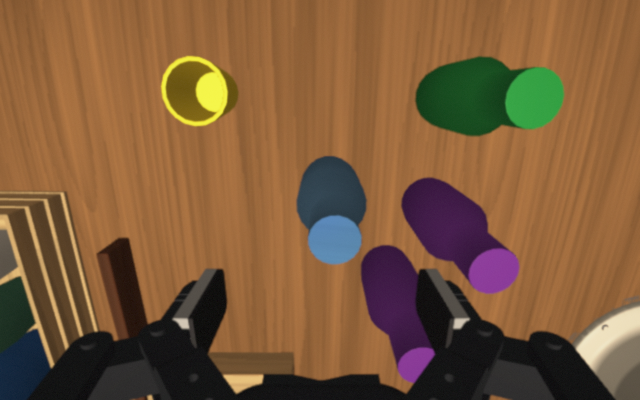

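The neck top disc is centred at about (334,239) and the cup rim at about (195,91).

Run:
```python
from h import *
np.set_printoptions(precision=1,suppress=True)
p=shot('wrist')
n=onz(p,(334,239.5),160);print('neck',n,'cup',onz(p,(195.5,91),64))
for b in blob(p,(100,120,120),(118,255,255)): print(b,onz(p,b[2],160))
for b in blob(p,(24,150,40),(34,255,255)): print('cup',b)
print(goto([n[0],n[1],112],-88.9))
```

```text
neck [ 437.  -253.8  160. ] cup [ 554.5 -346.7   64. ]
(1852, [310, 214, 51, 47], array([334.8, 236.6])) [ 436.5 -255.9  160. ]
cup (2049, [162, 54, 68, 70], array([201.9,  89. ]))
(array([-11.3,   8.5, 108.3]), array([ 0.,  0., -0.]))
```

{"op": "arm_command", "data": {
  "rows": [
    {"grip":1,"linear":[-12,8,20],"rot":[0,0,0]},
    {"grip":1,"linear":[-12,8,60],"rot":[0,0,0]},
    {"grip":1,"linear":[-12,8,95],"rot":[0,0,0]},
    {"grip":1,"linear":[-12,8,108],"rot":[0,0,0]},
    {"grip":0.6,"linear":[-12,8,108],"rot":[0,0,0]},
    {"grip":0,"linear":[-12,8,108],"rot":[0,0,0]},
    {"grip":0,"linear":[-12,8,108],"rot":[0,0,0]},
    {"grip":0,"linear":[-12,8,108],"rot":[0,0,0]},
    {"grip":0,"linear":[-12,8,108],"rot":[0,0,0]}
  ]
}}

```text
clock: 21.1
position: [437.5, -254.4, 113.9]
ee_rot: [0.713, -0.701, 0.001, -0.0]
contact_force: [-2.0, -0.2, 6.3]
gripper_width: 33.7
grasp_force: 59.1
```

Run:
```python
from h import *
np.set_printoptions(precision=2,suppress=True)
s=arm.read_state();print(s)
```

```text
{'clock': 21.1, 'joints': array([-0.21,  0.31, -0.44,  0.  , -0.82,  0.22]), 'joint_vel': array([ 0., -0., -0., -0., -0.,  0.]), 'joint_efforts': array([  0.24, -28.47,  14.18,   2.88,   0.61,  -0.  ]), 'position': array([ 437.51, -254.38,  113.87]), 'ee_rot': array([ 0.71, -0.7 ,  0.  , -0.  ]), 'contact_force': array([-1.98, -0.21,  6.34]), 'wrist_torque': array([0.24, 0.55, 0.02]), 'grasp_force': 59.109665751457214, 'gripper_width': 33.69856227130336}
```

Run:
```python
from h import *
for z in(214,164):print(goto([617.3,70.6,z],-88.9))
```

```text
(array([-321.7, -185.5, -100.1]), array([-0.002, -0.001, -0.002]))
(array([-321.8, -185.5,  -50.1]), array([-0.002, -0.001, -0.002]))
```

{"op": "arm_command", "data": {
  "rows": [
    {"grip":0,"linear":[0,0,-20],"rot":[0,0,0]},
    {"grip":0,"linear":[0,0,-60],"rot":[0,0,0]},
    {"grip":0,"linear":[0,0,-100],"rot":[0,0,0]},
    {"grip":0,"linear":[0,0,-100],"rot":[0,0,0]}
  ]
}}

```text
clock: 21.6
position: [438.9, -254.4, 215.2]
ee_rot: [0.713, -0.701, 0.003, -0.002]
contact_force: [1.2, -0.3, -4.2]
gripper_width: 33.9
grasp_force: 60.8
```

{"op": "arm_command", "data": {
  "rows": [
    {"grip":0,"linear":[-17,-10,0],"rot":[0,0,0]},
    {"grip":0,"linear":[-52,-30,0],"rot":[0,0,0]},
    {"grip":0,"linear":[-95,-55,0],"rot":[0,0,0]},
    {"grip":0,"linear":[-142,-82,0],"rot":[0,0,0]},
    {"grip":0,"linear":[-189,-109,0],"rot":[0,0,0]},
    {"grip":0,"linear":[-236,-136,0],"rot":[0,0,0]},
    {"grip":0,"linear":[-276,-159,0],"rot":[0,0,0]},
    {"grip":0,"linear":[-303,-174,0],"rot":[0,0,0]},
    {"grip":0,"linear":[-317,-182,0],"rot":[0,0,0]},
    {"grip":0,"linear":[-321.5,-184,0],"rot":[0,0,0]}
  ]
}}

```text
clock: 22.85
position: [615.0, 70.8, 210.7]
ee_rot: [0.713, -0.701, -0.001, 0.001]
contact_force: [-0.2, -0.6, -4.0]
gripper_width: 34.2
grasp_force: 60.6
```

Run:
```python
from h import *
s=arm.read_state();print(s['position'],s['gripper_width'],s['contact_force'])
for z in(214,164):print(goto([617.3,70.6,z],-88.9))
t=shot('top')
for b in blob(t,(70,80,40),(96,255,255)): print('felt',b,onz(t,b[2],40))
for q,z in (('spot_front',40),):print([(r['score'],onz(t,r['pixel'],z)) for r in models.tip_of(t,q)])
```

```text
[615.04393951  70.81937184 210.65159159] 34.23096448530032 [-0.21956886 -0.64196099 -3.95312399]
(array([ 0.3, -2.2, -3.4]), array([ 0.003, -0.001, -0.002]))
(array([ 0.2, -2.4, 46.6]), array([ 0.003, -0.001, -0.002]))
felt (629, [337, 67, 23, 34], array([348.09697933,  83.54213037])) [ 829.64124347 -103.04298774   40.        ]
felt (449, [276, 183, 24, 24], array([287.49443207, 194.47438753])) [525.33914671  68.99524858  40.        ]
[(0.9, array([513.8982385 ,  71.57927689,  40.        ]))]
```

{"op": "arm_command", "data": {
  "rows": [
    {"grip":0,"linear":[0,-2.3,15],"rot":[0,0,0]},
    {"grip":0,"linear":[0,-2.3,32],"rot":[0,0,0]},
    {"grip":0,"linear":[0,-2.3,44],"rot":[0,0,0]},
    {"grip":0,"linear":[0,-2.3,50],"rot":[0,0,0]},
    {"grip":0,"linear":[0,-2.3,52],"rot":[0,0,0]},
    {"grip":0,"linear":[0,-2.3,52],"rot":[0,0,0]}
  ]
}}

```text
clock: 23.7
position: [618.3, 70.7, 160.8]
ee_rot: [0.713, -0.701, 0.0, -0.0]
contact_force: [0.6, -0.4, -3.7]
gripper_width: 34.0
grasp_force: 60.7
```

{"op": "arm_command", "data": {
  "rows": [
    {"grip":0,"linear":[0,0.6,1],"rot":[0,0,0]},
    {"grip":0,"linear":[0,0.6,2],"rot":[0,0,0]},
    {"grip":0,"linear":[0,0.6,3],"rot":[0,0,0]},
    {"grip":0,"linear":[0,0.6,4],"rot":[0,0,0]}
  ]
}}

```text
clock: 24.2
position: [617.4, 70.6, 156.4]
ee_rot: [0.713, -0.701, 0.0, -0.0]
contact_force: [-0.1, -0.3, -3.5]
gripper_width: 34.3
grasp_force: 60.7
```

{"op": "arm_command", "data": {
  "rows": [
    {"grip":0,"linear":[0,0,1],"rot":[0,0,0]},
    {"grip":0,"linear":[0,0,2],"rot":[0,0,0]},
    {"grip":0,"linear":[0,0,2],"rot":[0,0,0]}
  ]
}}

```text
clock: 24.58
position: [617.3, 70.6, 154.3]
ee_rot: [0.713, -0.701, -0.0, 0.0]
contact_force: [0.9, 0.6, -3.0]
gripper_width: 34.2
grasp_force: 60.7
```

{"op": "arm_command", "data": {
  "rows": [
    {"grip":0,"linear":[0,0,0.5],"rot":[0,0,0]},
    {"grip":0,"linear":[0,0,1],"rot":[0,0,0]},
    {"grip":0,"linear":[0,0,1.5],"rot":[0,0,0]}
  ]
}}

```text
clock: 24.95
position: [617.5, 70.5, 154.0]
ee_rot: [0.713, -0.701, 0.0, -0.0]
contact_force: [-3.3, 0.5, 3.8]
gripper_width: 34.3
grasp_force: 61.2
```

{"op": "arm_command", "data": {
  "rows": [
    {"grip":0.55,"linear":[0,0,-0.5],"rot":[0,0,0]},
    {"grip":0.75,"linear":[0,0,-0.5],"rot":[0,0,0]},
    {"grip":1,"linear":[0,0,-0.5],"rot":[0,0,0]},
    {"grip":1,"linear":[0,0,-0.5],"rot":[0,0,0]},
    {"grip":1,"linear":[0,0,-10],"rot":[0,0,0]},
    {"grip":1,"linear":[0,0,-45],"rot":[0,0,0]},
    {"grip":1,"linear":[0,0,-90],"rot":[0,0,0]},
    {"grip":1,"linear":[0,0,-90],"rot":[0,0,0]}
  ]
}}

```text
clock: 25.95
position: [619.8, 71.0, 248.6]
ee_rot: [0.713, -0.701, 0.003, -0.004]
contact_force: [-0.2, -0.3, 0.0]
gripper_width: 85.6
grasp_force: 0.0
```

Run:
```python
from h import *
np.set_printoptions(precision=1,suppress=True)
s=arm.read_state();print(s['position'],s['joints'])
print(goto([554.5,-346.7,200],-178.7),goto([554.5,-346.7,200],-88.9))
p=shot('wrist')
for b in blob(p,(100,120,120),(118,255,255)): print(b,onz(p,b[2],200))
q=shot('side')
for n in('tall','tall_mid'):print(n,[(r['score'],r['pixel'],onz(q,r['pixel'],40 if n=='tall' else 120)) for r in models.tip_of(q,n)])
save(q,'pics/side3.png')
```

```text
[619.8  71.  248.6] [ 0.4  0.4  0.   0.  -1.2 -0.4]
(array([416.6,  73.1,  47. ]), array([-0. ,  0. ,  1.6])) (array([416.6,  73.1,  47. ]), array([-0.,  0., -0.]))
(2157, [301, 203, 54, 50], array([327.8, 227.5])) [616.4  69.2 200. ]
(1912, [42, 53, 48, 53], array([65.8, 79.2])) [764.  -16.2 200. ]
tall [(0.71, [372.3, 199.8], array([368.7, -81.9,  40. ])), (0.7, [390.6, 182.3], array([ 321.4, -164.4,   40. ]))]
tall_mid [(0.82, [388.2, 139.0], array([ 330.3, -245. ,  120. ])), (0.82, [374.7, 168.8], array([369.4, -85.5, 120. ])), (0.77, [390.0, 152.8], array([ 330.7, -167.1,  120. ])), (0.6, [246.6, 200.1], array([620. ,  60.9, 120. ]))]
```

The vase is standing on the back spot; the wrist view puts its top at (616,69). Next is the cup.

{"op": "arm_command", "data": {
  "rows": [
    {"grip":1,"linear":[45,8,0],"rot":[0,0,0.18]},
    {"grip":1,"linear":[95,17,0],"rot":[0,0,0.36]},
    {"grip":1,"linear":[145,25,0],"rot":[0,0,0.54]},
    {"grip":1,"linear":[195,34,10],"rot":[0,0,0.72]},
    {"grip":1,"linear":[245,43,20],"rot":[0,0,0.9]},
    {"grip":1,"linear":[295,52,30],"rot":[0,0,1.08]},
    {"grip":1,"linear":[345,60,40],"rot":[0,0,1.26]},
    {"grip":1,"linear":[385,67,47],"rot":[0,0,1.44]},
    {"grip":1,"linear":[416,73,47],"rot":[0,0,1.56]},
    {"grip":1,"linear":[416,73,47],"rot":[0,0,1.56]}
  ]
}}

```text
clock: 27.4
position: [550.1, -348.4, 194.0]
ee_rot: [-0.012, 1.0, 0.001, -0.002]
contact_force: [0.2, 0.2, 0.0]
gripper_width: 85.7
grasp_force: 0.0
```

Run:
```python
from h import *
np.set_printoptions(precision=1,suppress=True)
p=shot('wrist');save(p,'pics/w3.png')
s=arm.read_state();print(s['position'],s['joints'])
for b in blob(p,(22,140,40),(34,255,255)): print('cup',b)
for q,z in(('short',0),('short_mid',32)): print(q,[(r['score'],r['pixel'],onz(p,r['pixel'],z)) for r in models.tip_of(p,q)])
h=cv2.cvtColor(p['frame'],cv2.COLOR_RGB2HSV);m=cv2.inRange(h,np.array((26,150,130)),np.array((34,255,255)))
cs=max(cv2.findContours(m,cv2.RETR_EXTERNAL,cv2.CHAIN_APPROX_NONE)[0],key=cv2.contourArea);e=cv2.fitEllipse(cs);print(e,onz(p,e[0],64))
```

```text
[ 550.6 -347.2  194.3] [-0.3  0.5  0.  -0.  -1.1 -1.2]
cup (3585, [286, 162, 68, 70], array([319.8, 197.9]))
short [(0.7, [318.2, 184.4], array([ 557.7, -349.4,    0. ]))]
short_mid [(0.88, [320.0, 190.5], array([ 555.2, -347.5,   32. ]))]
((319.86663818359375, 199.105712890625), (62.635711669921875, 64.9292984008789), 88.7559814453125) [ 553.9 -347.6   64. ]
```

View pics/w3.png

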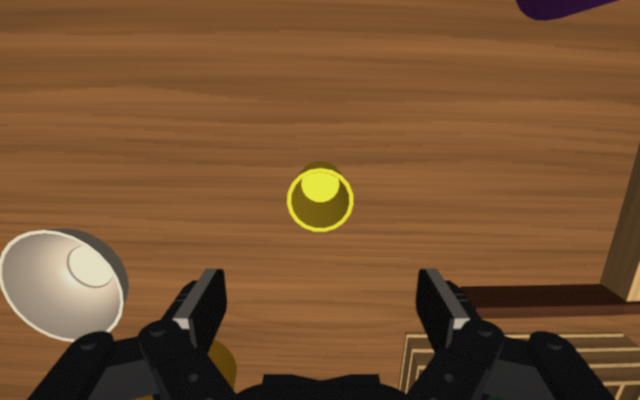

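The cup's rim is centred at (320,199), which is (554,-347.6) in the world, and its surroundings are clear.

{"op": "arm_command", "data": {
  "rows": [
    {"grip":1,"linear":[-4,0,40],"rot":[0,0,0]},
    {"grip":1,"linear":[-4,0,90],"rot":[0,0,0]},
    {"grip":1,"linear":[-4,0,135],"rot":[0,0,0]},
    {"grip":1,"linear":[-4,0,160],"rot":[0,0,0]},
    {"grip":1,"linear":[-4,0,169],"rot":[0,0,0]},
    {"grip":0.7,"linear":[-4,0,169],"rot":[0,0,0]},
    {"grip":0,"linear":[-4,0,169],"rot":[0,0,0]},
    {"grip":0,"linear":[-4,0,169],"rot":[0,0,0]},
    {"grip":0,"linear":[-4,0,169],"rot":[0,0,0]}
  ]
}}

```text
clock: 28.68
position: [556.7, -347.0, 29.0]
ee_rot: [-0.014, 1.0, -0.001, 0.002]
contact_force: [0.1, 0.3, 5.2]
gripper_width: 55.9
grasp_force: 63.1
```

{"op": "arm_command", "data": {
  "rows": [
    {"grip":0,"linear":[0,0,-20],"rot":[0,0,0]},
    {"grip":0,"linear":[0,0,-55],"rot":[0,0,0]},
    {"grip":0,"linear":[0,0,-105],"rot":[0,0,0]},
    {"grip":0,"linear":[0,0,-105],"rot":[0,0,0]}
  ]
}}

```text
clock: 29.18
position: [557.8, -347.5, 136.7]
ee_rot: [-0.014, 1.0, -0.002, 0.004]
contact_force: [-0.1, -0.1, -2.6]
gripper_width: 56.0
grasp_force: 64.1
```

Run:
```python
from h import *
s=arm.read_state();print(s['contact_force'],s['position'])
print(goto([525.6,69.2,130],-178.7))
```

```text
[-0.14686114 -0.05289656 -2.5793529 ] [ 557.81190365 -347.45353322  136.7361572 ]
(array([ 20.5, 417.4,   5. ]), array([-0.004,  0.009,  0.005]))
```

{"op": "arm_command", "data": {
  "rows": [
    {"grip":0,"linear":[3,20,0],"rot":[0,0,0]},
    {"grip":0,"linear":[8,65,0],"rot":[0,0,0]},
    {"grip":0,"linear":[14,120,0],"rot":[0,0,0]},
    {"grip":0,"linear":[18,176,0],"rot":[0,0,0]},
    {"grip":0,"linear":[18,232,0],"rot":[0,0,0]},
    {"grip":0,"linear":[18,288,0],"rot":[0,0,0]},
    {"grip":0,"linear":[18,340,0],"rot":[0,0,0]},
    {"grip":0,"linear":[18,383,0],"rot":[0,0,0]},
    {"grip":0,"linear":[18,408,0],"rot":[0,0,0]},
    {"grip":0,"linear":[18,417,0],"rot":[0,0,0]}
  ]
}}

```text
clock: 30.42
position: [524.0, 71.3, 130.4]
ee_rot: [-0.015, 1.0, -0.0, -0.002]
contact_force: [0.8, -0.2, -2.5]
gripper_width: 56.1
grasp_force: 64.3
```

Run:
```python
from h import *
np.set_printoptions(precision=1,suppress=True)
p=shot('wrist');s=arm.read_state();print(s['contact_force'],s['position'],s['joints'])
for z in(130,77):print(goto([527.6,69.2,z],-178.7))
h=cv2.cvtColor(p['frame'],cv2.COLOR_RGB2HSV);m=cv2.inRange(h,np.array((26,150,110)),np.array((34,255,255)))
cs=max(cv2.findContours(m,cv2.RETR_EXTERNAL,cv2.CHAIN_APPROX_NONE)[0],key=cv2.contourArea);e=cv2.fitEllipse(cs);print(e,onz(p,e[0],s['position'][2]-29+64))
for b in blob(p,(70,60,40),(96,255,255)): print('felt',b,onz(p,b[2],40))
```

```text
[ 0.   0.1 -2.3] [524.3  71.3 130.6] [ 0.4  0.3 -0.4 -0.  -0.9 -2. ]
(array([-3.2, -2.2,  0.6]), array([-0., -0.,  0.]))
(array([-3.3, -2.2, 53.6]), array([-0., -0.,  0.]))
((320.7084045410156, 308.8910217285156), (124.48502349853516, 147.47023010253906), 84.39336395263672) [520.3  72.5 165.6]
felt (3103, [276, 169, 89, 62], array([320.9, 194.7])) [512.1  72.3  40. ]
```

{"op": "arm_command", "data": {
  "rows": [
    {"grip":0,"linear":[-4,-1.3,15],"rot":[0,0,0]},
    {"grip":0,"linear":[-4,-1.3,32],"rot":[0,0,0]},
    {"grip":0,"linear":[-4,-1.3,44],"rot":[0,0,0]},
    {"grip":0,"linear":[-4,-1.3,51],"rot":[0,0,0]},
    {"grip":0,"linear":[-4,-1.3,54],"rot":[0,0,0]},
    {"grip":0,"linear":[-4,-1.3,55],"rot":[0,0,0]}
  ]
}}

```text
clock: 31.22
position: [530.1, 68.6, 77.0]
ee_rot: [-0.014, 1.0, 0.0, 0.0]
contact_force: [1.1, 0.8, -1.6]
gripper_width: 56.2
grasp_force: 64.3
```

{"op": "arm_command", "data": {
  "rows": [
    {"grip":0,"linear":[1,0.5,1.5],"rot":[0,0,0]},
    {"grip":0,"linear":[1,0.5,3],"rot":[0,0,0]},
    {"grip":0,"linear":[1,0.5,4.5],"rot":[0,0,0]},
    {"grip":0,"linear":[1,0.5,5.5],"rot":[0,0,0]}
  ]
}}

```text
clock: 31.72
position: [528.9, 69.2, 71.4]
ee_rot: [-0.014, 1.0, 0.0, 0.0]
contact_force: [-0.4, 0.6, -1.7]
gripper_width: 56.4
grasp_force: 64.3
```

{"op": "arm_command", "data": {
  "rows": [
    {"grip":0,"linear":[0,0,0.7],"rot":[0,0,0]},
    {"grip":0,"linear":[0,0,1.4],"rot":[0,0,0]},
    {"grip":0,"linear":[0,0,2],"rot":[0,0,0]}
  ]
}}

```text
clock: 32.1
position: [528.9, 69.1, 69.4]
ee_rot: [-0.014, 1.0, 0.0, -0.0]
contact_force: [-1.1, 0.3, -2.2]
gripper_width: 56.3
grasp_force: 64.3
```

{"op": "arm_command", "data": {
  "rows": [
    {"grip":0,"linear":[0,0,0.5],"rot":[0,0,0]},
    {"grip":0,"linear":[0,0,1],"rot":[0,0,0]},
    {"grip":0,"linear":[0,0,1.5],"rot":[0,0,0]}
  ]
}}

```text
clock: 32.48
position: [529.5, 69.1, 69.0]
ee_rot: [-0.014, 1.0, -0.0, 0.001]
contact_force: [-1.4, -0.0, 7.2]
gripper_width: 55.9
grasp_force: 64.9
```

{"op": "arm_command", "data": {
  "rows": [
    {"grip":0.75,"linear":[0,0,-0.8],"rot":[0,0,0]},
    {"grip":0.9,"linear":[0,0,-0.8],"rot":[0,0,0]},
    {"grip":1,"linear":[0,0,-0.8],"rot":[0,0,0]},
    {"grip":1,"linear":[0,0,-3],"rot":[0,0,0]},
    {"grip":1,"linear":[0,0,-20],"rot":[0,0,0]},
    {"grip":1,"linear":[0,0,-60],"rot":[0,0,0]},
    {"grip":1,"linear":[20,0,-110],"rot":[0,0,0]},
    {"grip":1,"linear":[60,0,-150],"rot":[0,0,0]},
    {"grip":1,"linear":[60,-60,-170],"rot":[0,0,0]},
    {"grip":1,"linear":[60,-120,-170],"rot":[0,0,0]}
  ]
}}

```text
clock: 33.72
position: [473.1, -52.6, 240.7]
ee_rot: [-0.016, 1.0, 0.0, 0.003]
contact_force: [1.3, -0.7, -0.1]
gripper_width: 85.4
grasp_force: 0.0
```

{"op": "arm_command", "data": {
  "rows": [
    {"grip":1,"linear":[0,-60,0],"rot":[0,0,0]},
    {"grip":1,"linear":[0,-120,0],"rot":[0,0,0]},
    {"grip":1,"linear":[0,-180,0],"rot":[0,0,0]},
    {"grip":1,"linear":[0,-180,0],"rot":[0,0,0]}
  ]
}}

```text
clock: 34.22
position: [476.6, -235.8, 237.4]
ee_rot: [-0.011, 1.0, -0.0, -0.0]
contact_force: [0.1, 0.5, -0.8]
gripper_width: 85.3
grasp_force: 0.0
```

Run:
```python
from h import *
np.set_printoptions(precision=1,suppress=True)
s=arm.read_state();print(s['clock'],s['position'],s['contact_force'])
t=shot('top');save(t,'pics/t9.png');q=shot('side');save(q,'pics/s9.png')
a=cv2.imread('pics/t9.png')[125:225,170:320];b=cv2.imread('pics/s9.png')[150:400,170:450]
cv2.imwrite('pics/end.png',np.hstack([cv2.resize(a,(440,293),interpolation=cv2.INTER_CUBIC),cv2.resize(b,(328,293),interpolation=cv2.INTER_CUBIC)]))
for n,z in(('short',40),('short_mid',72),('tall_mid',120),('crock',40),('mug',0),('edge_front',20),('spot_front',40)):
  for p in(t,q):print(n,[(r['score'],onz(p,r['pixel'],z)[:2]) for r in models.tip_of(p,n)][:4])
```

```text
34.225 [ 476.6 -235.8  237.4] [ 0.1  0.5 -0.8]
short [(0.84, array([518.4,  55.8]))]
short [(0.77, array([524.4,  69.6]))]
short_mid [(0.98, array([529.8,  69.1])), (0.66, array([514.8,  68. ])), (0.16, array([467.2, 139. ]))]
short_mid [(0.56, array([524.1,  62. ])), (0.39, array([512.5,  95.5]))]
tall_mid [(0.85, array([618.3,  62. ])), (0.8, array([ 324.8, -341.7])), (0.68, array([ 326.1, -231.9])), (0.42, array([ 364.1, -147.2]))]
tall_mid [(0.94, array([620.6,  55. ])), (0.79, array([ 330.8, -169.2])), (0.76, array([362.1, -88. ])), (0.61, array([ 331. , -244.9]))]
crock [(0.87, array([555.8, 267.8])), (0.18, array([515.7,  54.2]))]
crock [(0.61, array([552.2, 270.6]))]
mug [(0.88, array([335.6, 285. ]))]
mug [(0.78, array([338.6, 277.5]))]
edge_front [(0.71, array([476.4, 155.5]))]
edge_front [(0.57, array([473.2, 155.7]))]
spot_front [(0.61, array([515.9,  65.8]))]
spot_front [(0.75, array([523.7,  76.8]))]
```

View pics/end.png

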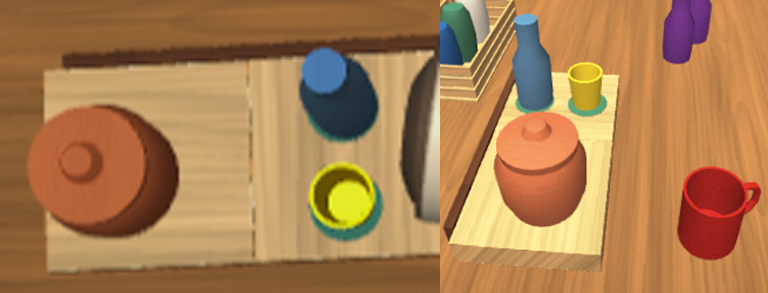

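The final view shows the vase and the cup upright on their felt spots and the seam closed at crop x≈250. The front edges are in line, and the crock and mug have not moved.

```bash
python3 -c "
from bench import job
print(job.job_done())"
```

```text
the job is handed in; nothing more can be done
None
```

The job is handed in, though no verdict came back: the riser is closed up to its neighbour and against the ledge, the blue vase stands on the back spot and the yellow cup on the front spot, and the crock and mug were left alone.

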